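# Hold a relay board down in the spring-probe programming jig

### The arm

A 6-joint arm with a two-finger parallel gripper is mounted at the origin on the work surface. World frame = base frame: x ahead of the robot, y to its left, z up, the work surface at z = 0. Lengths are in m, angles in rad, forces in N, time in s.
With the tool pointing down it reaches from about 0.275 to 0.825 m from the base axis. Payload 4.9 kg.
Tool frame: the origin (TCP) lies midway between the tips of the shut fingers; the grasp point (between the pads) lies 19 mm behind it (grip_point_offset is the distance from the TCP to the grasp point, in m); z points along the fingers, y is the line along which they close (so a half turn about z gives the same grasp; the last joint's range is limited). The gripper opens to 85 mm and grips with 20 to 120 N. Pads are 22 mm wide; open, the fingers measure 114 mm over their backs; the gripper's body (76 mm by 85 mm) begins 54 mm behind the grasp point. The pads swing forward as they close: fully open they stand 13 mm farther back than shut.
Start: joints at [1.213, 0.326, -0.193, 1.052, 0, 1.437], TCP at [0.122, 0.536, 0.193] pointing down, gripper open.
Joint ranges: [-2.65, 2.65], [-0.97, 1.79], [-1.3, 1.35], [-1.93, 2.1], [-1.47, 1.37], [-3.14, 3.14]. Speed limits (rad/s): [2.57, 2.57, 3.14, 3.14, 3.14, 3.14].

### API

Orientations are given as a rotation vector (axis times angle).
In Python, from cell import * gives the robot as it stands. Calls block until the motion is done:
- movep(position, orientation): joint-space move of the TCP to a pose.
- move_l(position, velocity=0.15, rot=None, until_force=None): straight line of the TCP; rot=None keeps the orientation; velocity is the mean speed in m/s. With until_force (N) it stops when the force on the tool has changed by that much, and returns True; else False.
- set_joints(angles): joint-space move.
- let_go() and grab(newtons=None): open the fingers fully, or close them until they stop; newtons is the grip in N (None keeps the last).
- sleep(seconds).
- ik(position, orientation): joint angles nearest the present ones, or None.
- get_state(): the state.
- grab_frame(name): name is "side" or "top"; returns a dict with "img" (480x640x3 uint8, red, green, blue), "fx", "fy", "cx", "cy" (pixels), "cam_to_world" (4x4, takes a point from camera to world coordinates). Camera axes: x right, y down, z forward; pixel columns grow to the right and rows downward; lengths in m; the calibration is good to about 2 mm. A picture is of the moment at which its call begins. There is no depth.
A pose or a line that the arm cannot do raises MotionError and nothing moves.
- sign_off(): hands the job in; it is judged then, once.
Trained networks look in the newest picture that a camera, given by its name, has taken for a name from the list of things; names that differ only in an ending like _2 or _b are one class to them, and where a whole thing is asked for, a point or a joint stands for the part that bears it (a point fixed in the world has none). Each returns a list of dicts, best first, with "score" (0 to 1); they miss things now and then, are a little off and sometimes report something else, mostly with a low value. They report only what shows in the picture. A call takes as long as a camera call. They do not tell look-alikes from the thing itself.
- spot_in(camera, name): "centre" ([column, row] in pixels, amid what is visible of it).
- silhouettes(camera, name): "mask" (480x640 bool, what is visible of it) and "centre" ([column, row] in pixels, amid what is visible of it).
- tip_of(camera, name): "centre" ([column, row] in pixels: a listed point, or the origin of a listed thing).
The state is a dict: "clock": time; "q": joint angles; "joint_velocities": joint speeds; "tau": joint torques, N m; "position": TCP position; "eef_rot": TCP orientation; "contact_force": force on the tool from outside, world axes, zero at the start; "wrist_torque": the same for the moment, N m; "finger_gap": opening from 0.0 (shut) to 1.0 (fully open); "grasp_force": force on a finger pad.
Only numpy, scipy, OpenCV 4.12 (cv2) and the standard library are available. Lean on these libraries where they do the work, as an engineer would, in place of code of your own. Each camera call takes 0.05 s, during which the arm holds its last target. There are 200 camera calls.

### The job

Take the relay board from the yellow mat and set it into the programming jig, underside on the spring probes and with its metal socket at the jig's open end. Press it down against the probes until the board rests level and firmly on the white stop pillars, without forcing it, and finish still holding it pressed down there, as one does while the program is being written to it. Leave the other board and everything else around as it is.

Things in the scene. Friction and masses are not known exactly. Their poses are not given: they have to be found in the camera images.
- relay_board: The circuit board to be programmed, lying face up on the mat: green, 90 x 60 x 2 mm (x, y, z), about 70 g, with a black relay block, a grey 3-way screw terminal and a metal socket on top. Origin: centre of its underside; x along its length to the socket, z up. The terminal (30 mm wide, 12 mm high) stands at x = -44 to -35 mm. Other parts are at most 1 mm high.
- relay (a point): Centre of the top face of the relay, a plain block 32 (board x) x 27 (board y) x 20 mm high, its top 22 mm above the board's underside, centred at x = -6 mm, y = 0 on the board. The place to grip: across its 27 mm width, along the board's y, where the board beside it is bare; along x the terminal is only 13 mm away.
- board_socket (a point): Outer end of the metal socket (16 mm long, 12 wide, 11 high, lying on the board and sticking out 4 mm over its +x edge), at its lower edge: 49 mm from the board's centre along +x, 2 mm above the board's underside.
- jig: Programming jig, fixed to the surface: black base 160 x 110 mm (x, y), black top plate 150 x 104 mm with its face 35 mm up. On it: four white stop pillars at the corners of the board's place, four brass spring probes between them, eight grey edge guides around. Origin: centre of the underside; x along the board's length towards the open end, where the socket goes; z up.
- jig_guide (a point): Inner face of one of the eight grey edge guides (8 mm wide, a pair near each corner of the board's place), where its slope begins, 50 mm up. Below, the guides are upright, with 0.8 mm clearance all round the board; above, they slope outwards by 5 mm up to 59 mm, so a board up to 4 mm off slides in. The middle of each long side is clear for fingers.
- jig_fence (a point): Top of the grey fence, 20 mm wide and 54 mm up, in the middle of the jig's closed end (-x), between the guides; the open end has none. A board put in the wrong way round catches it with its socket and cannot go down.
- jig_seat (a point): Where the centre of the board's underside lies when it is fully down on the stops: 43 mm above the surface, on the jig's axis; axes as the jig's.
- jig_socket_end (a point): Where the socket's outer lower edge lies when the board is down: 49 mm from the seat along the jig's +x, 45 mm above the surface.
- jig_stops: The four white nylon stop pillars, 10 mm in diameter, under the board's corners (39 and 24 mm from the seat along x and y); their flat tops, 43 mm above the surface, are the hard stop. A push of about 16 N in all (10 for the springs, the rest on the stops) is plenty; over some 40 N on the stops strains the board. Origin: on the jig's axis, 35 mm above the surface.
- probe0 (a joint): How far this brass spring probe (4 mm thick) is pushed down, m: 0 free, tip 48 mm up, 5 mm above the stops; about 0.005 with the board on the stops; 0.0065 at most. The four stand 16 x 16 mm apart, centred at x = -6 mm in the jig, right below the relay. Each pushes with 1 N when free, 2.5 N at the stops: 10 N for all four. The board's own weight does not sink them.
- probe1 (a joint): The same for the second probe.
- probe2 (a joint): The same for the third probe.
- probe3 (a joint): The same for the fourth probe.
- mat: Yellow hard silicone mat, 170 x 270 x 3 mm, fixed, origin at the centre of its underside; its top is 3 mm above the surface. The two boards lie on it.
- driver_board: Another circuit board on the mat, 65 x 50 mm, with a finned aluminium heat sink 32 x 32 mm, 20 mm high: leave it. Origin: centre of the underside.
- tweezer_rest: Aluminium rest 60 x 40 mm with steel tweezers 125 mm long (along x) lying on it, 18 mm high: leave it. Origin: centre of the underside.
- file_stand: White slotted plastic stand 50 x 70 mm, 40 mm high, with a steel needle file standing in it up to 134 mm: leave it. Origin: centre of the underside.
- bowl: White lidded ceramic bowl, 114 mm in diameter, 87 mm high with its knob: leave it. Origin: centre of the underside.
There are look-alikes about, which are no part of the job. Leave any pink look-alike of the relay_board alone.

How it is judged:
By the outcome, as a careful person would: the job done as asked, in the order asked, and still so for the second after the job is handed in, while the arm keeps its last pose, push and grip.
It also fails if it takes over 46 s, if anything falls off the work surface, if the arm or the gripper's body presses on something with over 40 N, if the wrist force passes 120 N, or if a joint passes its speed limit or range.

## Working session

There is one attempt and no reset: what is moved stays moved. The work goes in short steps, each a Python script; the robot and the scene stay as the last script left them, time stands still between calls to the robot, and variables do not carry over. Pictures are saved under pics/ and viewed, at most 10 in all, crops included, and the job is handed in when it is done.

```bash
ls; mkdir -p pics; cat > h.py <<'E'
from cell import *
import numpy as np, cv2
def save(cam,fn):
    f=grab_frame(cam); cv2.imwrite('pics/'+fn,f['img'][:,:,::-1].copy()); return f
def ray(f,px,z):
    M=np.array(f['cam_to_world']); d=M[:3,:3]@np.array([(px[0]-f['cx'])/f['fx'],(px[1]-f['cy'])/f['fy'],1]); o=M[:3,3]
    return o+d*(z-o[2])/d[2]
def proj(f,p):
    M=np.linalg.inv(np.array(f['cam_to_world'])); c=M[:3,:3]@np.array(p)+M[:3,3]
    return np.array([f['fx']*c[0]/c[2]+f['cx'],f['fy']*c[1]/c[2]+f['cy']])
E
python3 - <<'E'
from h import *
zs=dict(relay=.025,board_socket=.005,relay_board=.003,jig=0,jig_guide=.05,jig_fence=.054,jig_seat=.043,jig_socket_end=.045,jig_stops=.035,driver_board=.003)
for cam in('top','side'):
    f=save(cam,cam+'0.png'); print(cam,np.round(np.array(f['cam_to_world'])[:3],3).tolist(),f['fx'])
    for n,z in zs.items():
        print(n,[(round(d['score'],2),np.round(d['centre']).tolist(),np.round(ray(f,d['centre'],z)[:2],4).tolist()) for d in tip_of(cam,n)][:6])
s=get_state();print(s['clock'],s['eef_rot'])
E
```

```text
pics
top [[0.004, -0.998, 0.064, 0.47], [-1.0, -0.006, -0.025, 0.025], [0.026, -0.064, -0.998, 0.859]] 436.85731841283945
relay [(0.93, [458.0, 169.0], [0.6601, -0.2596]), (0.6, [475.0, 267.0], [0.4684, -0.2893]), (0.56, [199.0, 259.0], [0.4815, 0.2386])]
board_socket [(0.9, [454.0, 143.0], [0.7171, -0.2582]), (0.82, [456.0, 240.0], [0.5222, -0.261]), (0.76, [481.0, 362.0], [0.2844, -0.306]), (0.36, [465.0, 265.0], [0.473, -0.2773])]
relay_board [(0.93, [457.0, 345.0], [0.3178, -0.2586]), (0.9, [457.0, 166.0], [0.6704, -0.2658]), (0.59, [463.0, 264.0], [0.4751, -0.2738])]
jig []
jig_guide [(0.89, [173.0, 218.0], [0.5577, 0.2808]), (0.59, [467.0, 266.0], [0.471, -0.2656])]
jig_fence [(0.67, [197.0, 255.0], [0.4884, 0.2341]), (0.44, [454.0, 241.0], [0.517, -0.24])]
jig_seat [(0.64, [193.0, 232.0], [0.5329, 0.2462])]
jig_socket_end [(0.85, [186.0, 206.0], [0.581, 0.2586]), (0.24, [332.0, 304.0], [0.4002, -0.0132])]
jig_stops [(0.67, [431.0, 257.0], [0.4872, -0.2012])]
driver_board [(0.61, [394.0, 248.0], [0.5047, -0.1374]), (0.27, [330.0, 300.0], [0.4033, -0.0109])]
side [[0.871, -0.312
[... 412 characters left out ...]
[0.6734, -0.2678]), (0.86, [271.0, 388.0], [0.3105, -0.2599]), (0.84, [352.0, 361.0], [0.4696, -0.2822])]
jig [(0.68, [264.0, 219.0], [0.5282, 0.236])]
jig_guide [(0.77, [269.0, 192.0], [0.5646, 0.2766])]
jig_fence [(0.72, [250.0, 204.0], [0.4956, 0.2421])]
jig_seat [(0.77, [267.0, 206.0], [0.5345, 0.2278])]
jig_socket_end [(0.64, [278.0, 196.0], [0.5795, 0.2542]), (0.62, [264.0, 199.0], [0.5404, 0.2572])]
jig_stops [(0.58, [264.0, 205.0], [0.5349, 0.2448]), (0.42, [353.0, 360.0], [0.4579, -0.303]), (0.17, [349.0, 352.0], [0.4629, -0.2822])]
driver_board [(0.83, [327.0, 306.0], [0.5044, -0.1311]), (0.26, [266.0, 219.0], [0.5302, 0.2293])]
1.1 [-3.50759050e-01 -3.12194151e+00 -3.02271904e-05]
```

View pics/top0.png

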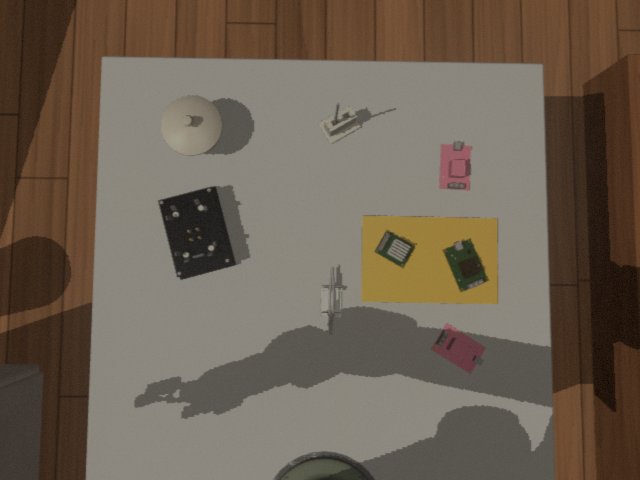

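View pics/side0.png

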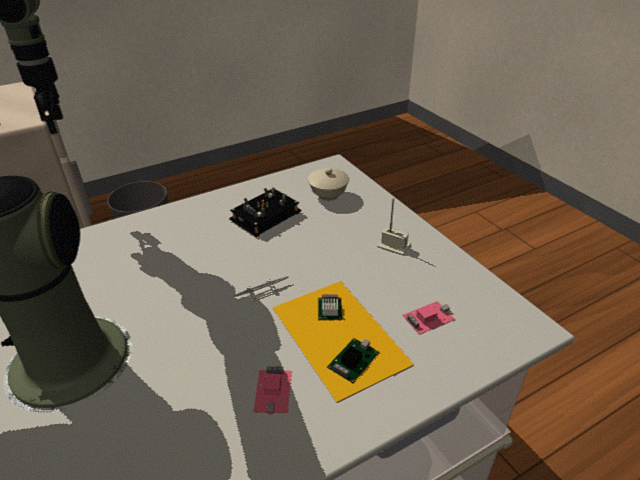

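Top view: the relay board is at about (466,265), with its socket at (459,245). The driver board is at (396,249), the jig at (197,232), and the pink look-alikes at (456,168) and (459,348). Next I'll fit silhouettes for poses.

```bash
cat > fit.py <<'E'
from h import *
from scipy.optimize import minimize
def boxc(x0,x1,y0,y1,z0,z1): return np.array([[x,y,z] for x in(x0,x1) for y in(y0,y1) for z in(z0,z1)])
JIG=[boxc(-.08,.08,-.055,.055,0,.006),boxc(-.075,.075,-.052,.052,.03,.035)]
BRD=[boxc(-.045,.045,-.03,.03,0,.002),boxc(-.022,.01,-.0135,.0135,.002,.022),boxc(-.044,-.035,-.015,.015,.002,.014),boxc(.033,.049,-.006,.006,.002,.013)]
S=4
def tf(P,p,z):
    c,s=np.cos(p[2]),np.sin(p[2]); return np.c_[P[:,:2]@np.array([[c,s],[-s,c]])+p[:2],P[:,2]+z]
def render(f,parts,p,z,hull):
    im=np.zeros((480*S,640*S),np.uint8)
    P=[tf(b,p,z) for b in parts]
    if hull: P=[np.vstack(P)]
    for b in P:
        u=np.array([proj(f,q) for q in b])
        cv2.fillConvexPoly(im,cv2.convexHull(np.round(((u+.5)*S-.5)*16).astype(np.int32)),255,shift=4)
    return cv2.resize(im,(640,480),interpolation=cv2.INTER_AREA)/255.
def fit(fm,parts,p0,z,hull=False):
    def cost(v): return sum(np.abs(render(f,parts,[p0[0]+v[0]/1e3,p0[1]+v[1]/1e3,p0[2]+v[2]/50],z,hull)-m).sum()/m.sum() for f,m in fm)
    r=minimize(cost,[0,0,0],method='Nelder-Mead',options=dict(initial_simplex=[[-4,-4,-4],[6,-3,0],[-3,6,0],[0,0,6]],xatol=.05,fatol=1e-4))
    v=r.x; return np.array([p0[0]+v[0]/1e3,p0[1]+v[1]/1e3,p0[2]+v[2]/50]),r.fun
E
python3 - <<'E'
from fit import *
F={c:grab_frame(c) for c in('top','side')}
M={}
for nm,n,pt in(('jig','jig',(.533,.243)),('brd','relay_board',(.475,-.28))):
    fm=[]
    for c,f in F.items():
        t=proj(f,[*pt,.02]); ds=[d for d in silhouettes(c,n) if np.linalg.norm(np.array(d['centre'])-t)<25]
        print(nm,c,[(round(d['score'],2),d['mask'].sum()) for d in ds])
        if ds: fm.append((f,ds[0]['mask'].astype(float)))
    M[nm]=fm
for nm,parts,p0,z,h in(('jig',JIG,(.533,.24,.3),0,True),('brd',BRD,(.475,-.28,.42),.003,False)):
    for fm in [M[nm]]+[[a] for a in M[nm]]:
        p,c=fit(fm,parts,p0,z,h); print(nm,p.round(4),round(c,3))
rows=[]
for c,f in F.items():
    i=f['img']
    for pt in((.533,.243),(.475,-.28)):
        u=np.round(proj(f,[*pt,.03])).astype(int); k=50
        rows.append(cv2.resize(i[u[1]-37:u[1]+38,u[0]-50:u[0]+50],(400,300),interpolation=cv2.INTER_CUBIC)); print(c,u-[50,37])
cv2.imwrite('pics/zoom.png',np.vstack([np.hstack(rows[:2]),np.hstack(rows[2:])])[:,:,::-1])
E
```

```text
jig top [(0.95, np.int64(4893))]
jig side [(0.68, np.int64(1893))]
brd top [(0.57, np.int64(1356))]
brd side [(0.92, np.int64(1158))]
jig [0.5354 0.2473 0.2645] 0.165
jig [0.5348 0.2469 0.2697] 0.034
jig [0.5374 0.2503 0.2855] 0.122
brd [ 0.4745 -0.2783  0.3882] 0.203
brd [ 0.4729 -0.2774  0.4076] 0.064
brd [ 0.4758 -0.2797  0.3822] 0.094
top [146 195]
top [421 227]
side [214 171]
side [304 313]
```

View pics/zoom.png

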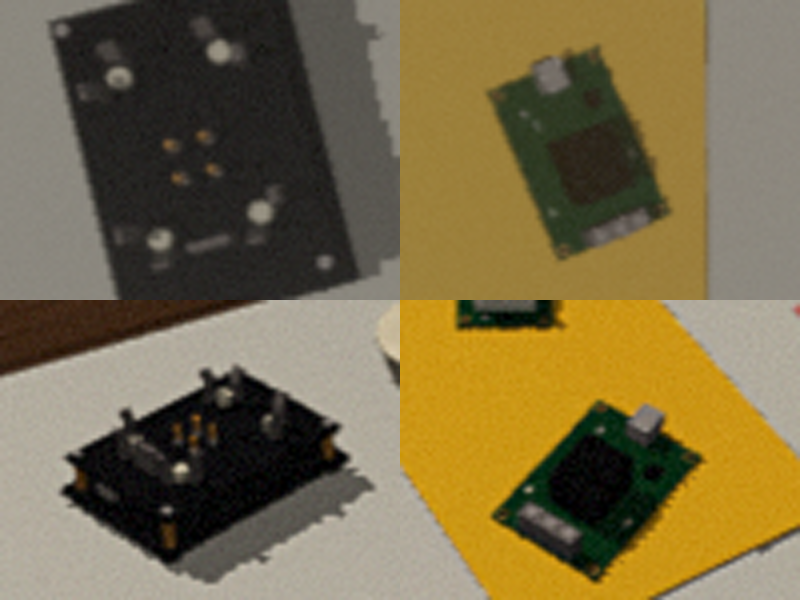

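Zoom: in the top view the jig's fence is at the lower end (208,243), so its open end points to world +x. The pillars are at (119,77), (219,50), (260,212) and (160,239). The board's socket (548,72) also points to +x, with a yaw of about 0.4. The two cameras' fits differ by the same offset for both objects, so I'll average them and go grasp.

```bash
cat >> h.py <<'E'
from scipy.spatial.transform import Rotation as Ro
def down(yaw,flip):
    return (Ro.from_euler('z',yaw+(np.pi if flip else 0))*Ro.from_euler('x',np.pi)).as_rotvec()
def st():
    s=get_state(); print('t',round(s['clock'],2),'p',np.round(s['position'],4),'rv',np.round(s['eef_rot'],3),'F',np.round(s['contact_force'],1),'M',np.round(s['wrist_torque'],2),'gap',round(s['finger_gap'],3),'g',np.round(s['grasp_force'],1)); return s
E
python3 - <<'E'
from h import *
f=grab_frame('top')
P=np.array([[119,77],[219,50],[260,212],[160,239]]);u=(P-1.5)/4+[146,195]
W=np.array([ray(f,x,.043)[:2] for x in u]);print(W.round(4).tolist(),W.mean(0)); d=W[1]+W[0]-W[2]-W[3];print('yaw',np.arctan2(d[1],d[0]))
f=grab_frame('side');P=np.array([[225,397],[272,425],[180,470]])-[0,300];u=(P-1.5)/4+[214,171]
print([ray(f,x,.043)[:2].round(4).tolist() for x in u])
b=np.array([.4743,-.2785]);y=.396
g=b+.006*-np.array([np.cos(y),np.sin(y)])
best=min((0,1),key=lambda k:abs(ik([*g,.15],down(y,k))[5]) if ik([*g,.15],down(y,k)) is not None else 9)
print('flip',best,ik([*g,.15],down(y,best)))
movep([*g,.12],down(y,best)); st()
move_l([*g,.03],.12); r=move_l([*g,.0065],.04,until_force=6); print(r); st()
grab(60); sleep(.2); st()
save('top','g_top.png');save('side','g_side.png')
E
```

```text
[[0.5656, 0.2792], [0.5786, 0.2332], [0.503, 0.2127], [0.4903, 0.2585]] [0.53439014 0.24589276]
yaw 0.2671825606864666
[[0.5648, 0.2721], [0.5766, 0.2252], [0.5028, 0.2087]]
flip 1 [-0.67482301  0.35194757 -0.26984298  0.94900577  0.         -1.07082301]
t 4.62 p [ 0.4691 -0.2803  0.1201] rv [-0.619  3.08   0.   ] F [ 0.2 -0.4 -0.1] M [0.01 0.01 0.04] gap 1.003 g 0.0
False
t 6.25 p [ 0.4687 -0.2808  0.0064] rv [ 0.618 -3.08  -0.   ] F [-0.2  0.8  0.2] M [-0.05 -0.    0.02] gap 1.001 g 0.0
t 7.22 p [ 0.4687 -0.2808  0.0065] rv [ 0.618 -3.08  -0.   ] F [ 0.9 -0.3  0.1] M [0.03 0.03 0.01] gap 0.006 g 0.0
```

```bash
python3 - <<'E'
from h import *
out=[]
for c in('top','side'):
    i=cv2.imread(f'pics/g_{c}.png'); f=grab_frame(c); u=np.round(proj(f,[.4687,-.2808,.03])).astype(int)
    out.append(cv2.resize(i[u[1]-75:u[1]+75,u[0]-50:u[0]+50],(400,600),interpolation=cv2.INTER_CUBIC)); print(c,u-[50,75],proj(f,[.4687,-.2808,.0065]))
cv2.imwrite('pics/gz.png',np.hstack(out))
E
```

```text
top [422 192] [467.18807867 267.08554378]
side [301 277] [351.08018131 359.8913779 ]
```

View pics/gz.png

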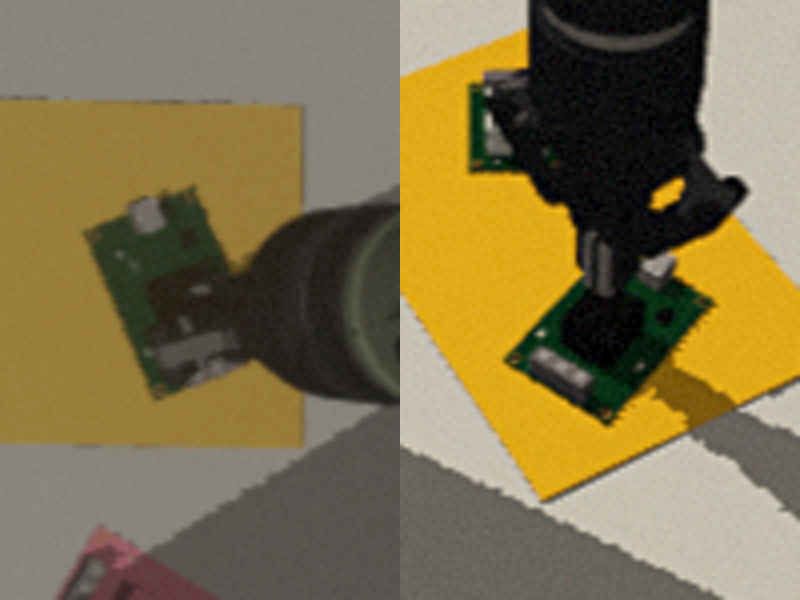

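Zoom: the fingers are fully shut with tips near (600,295) in the side crop, just above the relay, and the board hasn't moved. So the grasp missed, apparently because it was too high. I'll check where the tips really are relative to the reported TCP.

```bash
python3 - <<'E'
from h import *
s=st(); print(np.round(s['q'],3))
p=np.array(s['position'])
move_l([p[0],p[1],.07],.2); s=st(); p=np.array(s['position'])
out=[]
for c in('top','side'):
    f=grab_frame(c); i=f['img'].copy(); a=np.round(proj(f,p)).astype(int)
    x,y=a[0]-50,a[1]-75
    z=cv2.resize(i[y:y+150,x:x+100],(400,600),interpolation=cv2.INTER_CUBIC)
    for q,col in((p,(255,0,0)),(p+[0,0,.019],(0,255,255)),(np.array([.4687,-.2808,.025]),(255,0,255))):
        k=np.round((proj(f,q)-[x,y]+.5)*4).astype(int); cv2.circle(z,tuple(int(v) for v in k),4,col,1)
    out.append(z)
cv2.imwrite('pics/gz2.png',np.hstack(out)[:,:,::-1])
E
```

```text
t 7.42 p [ 0.4687 -0.2808  0.0065] rv [ 0.618 -3.08  -0.   ] F [0.1 0.2 0.3] M [ 0.03 -0.06  0.07] gap 0.002 g 0.0
[-0.675  0.515 -0.435  0.62  -0.    -1.071]
t 7.88 p [ 0.4692 -0.2812  0.0706] rv [-6.180e-01  3.079e+00 -2.000e-03] F [-0.1  0.3 -0.3] M [0.   0.02 0.03] gap 0.002 g 0.0
```

View pics/gz2.png

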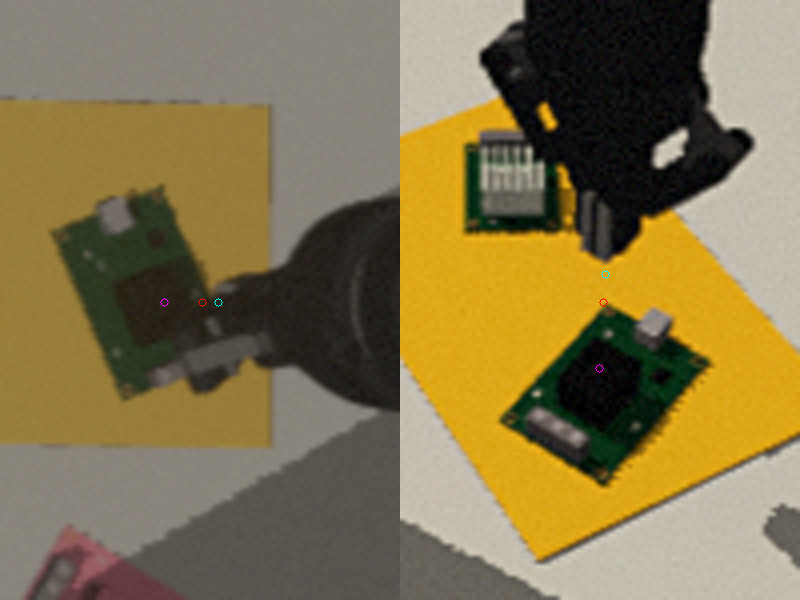

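The tips sit about 25–30 mm above the reported TCP (crop: tips at (605,258), TCP mark at (603,302)), so the tool length is off. I'll calibrate with a gentle touch on bare mat.

```bash
python3 - <<'E'
from h import *
import cell
print(getattr(cell,'grip_point_offset',None))
move_l([.43,-.195,.03],.2)
r=move_l([.43,-.195,-.032],.04,until_force=3); s=st(); print(r)
p=s['position']; move_l([.43,-.195,p[2]+.06],.25)
let_go(); st()
E
```

```text
0.0187
t 10.34 p [ 0.4302 -0.1951 -0.0318] rv [-6.18e-01  3.08e+00 -1.00e-03] F [-0.7  1.2 -0.2] M [ 0.03  0.04 -0.02] gap -0.003 g 0.0
False
t 11.52 p [ 0.43   -0.195   0.0282] rv [-0.618  3.08  -0.   ] F [-0.7 -0.2 -0.3] M [ 0.01  0.02 -0.02] gap 0.997 g 0.0
```

```bash
python3 - <<'E'
from h import *
grab(60); move_l([.43,-.195,-.025],.25)
r=move_l([.43,-.195,-.05],.03,until_force=3); s=st(); print(r)
p=np.array(s['position']); 
out=[]
for c in('top','side'):
    f=grab_frame(c); i=f['img'].copy(); a=np.round(proj(f,[p[0],p[1],.003])).astype(int)
    x,y=a[0]-50,a[1]-100
    z=cv2.resize(i[y:y+150,x:x+100],(400,600),interpolation=cv2.INTER_CUBIC)
    for q,col in(([p[0],p[1],.003],(255,0,0)),([p[0],p[1],.103],(0,255,255)),([p[0],p[1],.203],(0,255,255))):
        k=np.round((proj(f,q)-[x,y]+.5)*4).astype(int); cv2.circle(z,tuple(int(v) for v in k),4,col,1)
    out.append(z)
cv2.imwrite('pics/gz3.png',np.hstack(out)[:,:,::-1])
E
```

```text
t 13.15 p [ 0.4308 -0.1955 -0.0355] rv [-6.180e-01  3.079e+00 -2.000e-03] F [-0.4  1.5  9.7] M [ 0.16  0.35 -0.03] gap 0.004 g 4.6
True
```

View pics/gz3.png

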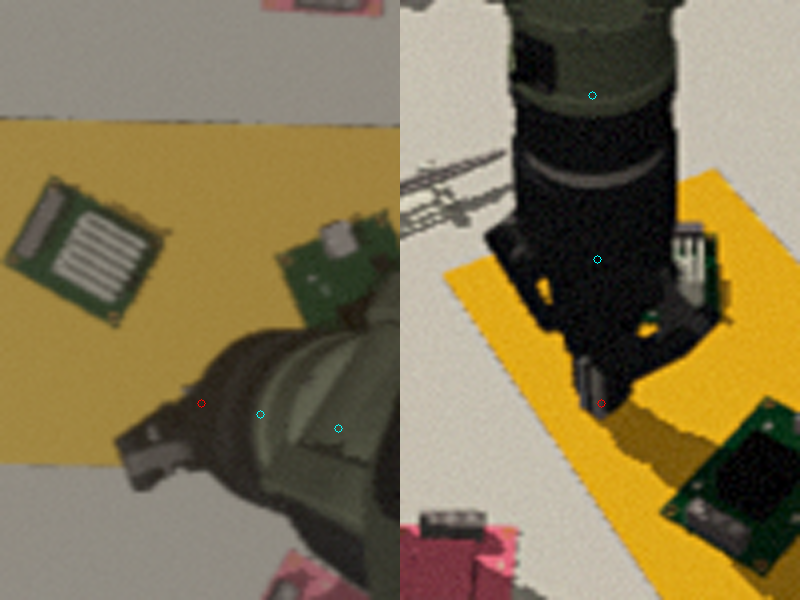

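Contact came at a reported z of −0.0355, so the tips are about 38 mm above the reported TCP. The gripper is vertical and laterally correct (tips at (600,405), on the mark). I'll grasp with that correction.

```bash
cat >> h.py <<'E'
K=.038   # true finger-tip height minus reported TCP z
def mv(x,y,ztip,v=.15,**k): return move_l([x,y,ztip-K],v,**k)
E
python3 - <<'E'
from h import *
mv(.43,-.195,.06,.25); let_go()
g=[.4687,-.2808]
mv(*g,.055,.2); r=mv(*g,.0075,.08,until_force=6); print(r); st()
grab(60); sleep(.1); st()
if get_state()['finger_gap']>.1:
    mv(*g,.03,.05); st(); mv(*g,.10,.15); sleep(.15); st()
    save('top','l_top.png'); f=save('side','l_side.png')
    out=[]
    for c in('top','side'):
        f=grab_frame(c); a=np.round(proj(f,[*g,.10])).astype(int); x,y=max(0,min(540,a[0]-50)),max(0,a[1]-75)
        out.append(cv2.resize(f['img'][y:y+150,x:x+100],(400,600),interpolation=cv2.INTER_CUBIC)); print(c,x,y)
    cv2.imwrite('pics/l.png',np.hstack(out)[:,:,::-1])
E
```

```text
False
t 15.78 p [ 0.4688 -0.2808 -0.0304] rv [-6.18e-01  3.08e+00 -1.00e-03] F [0.  0.1 0.6] M [ 0.05 -0.05 -0.03] gap 1.003 g 0.0
t 16.46 p [ 0.4691 -0.2812 -0.03  ] rv [-6.180e-01  3.079e+00 -2.000e-03] F [-0.9 -0.2  5.9] M [0.09 0.06 0.05] gap 0.298 g 60.3
t 17.06 p [ 0.4688 -0.2809 -0.0078] rv [-6.180e-01  3.079e+00 -1.000e-03] F [-0.2 -0.4 -0.7] M [-0.01  0.02 -0.  ] gap 0.294 g 59.7
t 17.82 p [ 0.4677 -0.2801  0.0606] rv [ 6.180e-01 -3.079e+00 -2.000e-03] F [ 0.2 -0.1 -1. ] M [-0.02 -0.01 -0.07] gap 0.298 g 59.7
top 436 192
side 302 251
```

View pics/l.png

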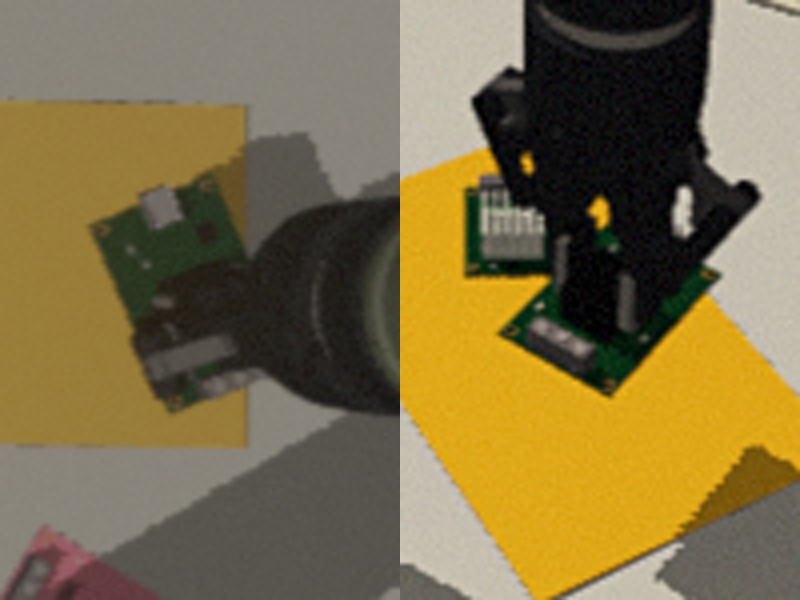

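Lifted: the board is held level by the relay. In the top crop its corners are at (92,232), (213,178) and (175,411); in the side crop they are at (498,332), (612,396) and (718,272). I'll compute its pose in the hand.

```bash
python3 - <<'E'
from h import *
z=.0606+.033+.002
C={'top':([436,192],[(92,232,.045,.03),(213,178,.045,-.03),(175,411,-.045,.03)]),
   'side':([302,251],[(98,332,-.045,.03),(212,396,-.045,-.03),(318,272,.045,-.03)])}
for c,(o,l) in C.items():
    f=grab_frame(c)
    W=np.array([ray(f,(np.array(a[:2])-1.5)/4+o,z)[:2] for a in l]); B=np.array([a[2:] for a in l])
    # 2D rigid fit
    w=(W-W.mean(0))@[1,1j]; b=(B-B.mean(0))@[1,1j]; yaw=np.angle((w*b.conj()).sum())
    R=np.array([[np.cos(yaw),-np.sin(yaw)],[np.sin(yaw),np.cos(yaw)]])
    ctr=W.mean(0)-R@B.mean(0); res=W-(B@R.T+ctr)
    y=.396; T=np.array([.4677,-.2801]); Rt=np.array([[np.cos(y),-np.sin(y)],[np.sin(y),np.cos(y)]])
    print(c,ctr.round(4),yaw.round(3),'tcp in board frame',(Rt.T@(T-ctr)).round(4),'res',res.round(4).tolist())
E
```

```text
top [ 0.4718 -0.2793] 0.414 tcp in board frame [-0.0041  0.0008] res [[-0.0014, -0.0004], [-0.0013, 0.0001], [0.0027, 0.0003]]
side [ 0.4734 -0.2793] 0.41 tcp in board frame [-0.0056  0.0015] res [[0.0006, 0.0004], [0.0004, -0.0005], [-0.0009, 0.0001]]
```

```bash
python3 - <<'E'
from h import *
from scipy.optimize import least_squares
B=np.array([[.039,.024],[.039,-.024],[-.039,-.024],[-.039,.024]]);p0=[.5346,.2464,.268]
def pts(p,z=.043):
    c,s=np.cos(p[2]),np.sin(p[2]); return np.c_[B@np.array([[c,s],[-s,c]])+p[:2],np.full(4,z)]
obs={}
for c in('top','side'):
    f=grab_frame(c); g=cv2.cvtColor(f['img'],cv2.COLOR_RGB2GRAY).astype(float); O=[]
    for q in pts(p0):
        u=proj(f,q); x,y=np.round(u).astype(int); w=g[y-7:y+8,x-7:x+8]; m=np.clip(cv2.GaussianBlur(w,(3,3),0)-110,0,None)
        yy,xx=np.mgrid[-7:8,-7:8]; o=np.array([x,y])+[(m*xx).sum()/m.sum(),(m*yy).sum()/m.sum()] if m.sum()>30 else u*np.nan
        O.append(o); print(c,u.round(1),np.round(o,1),round(m.sum()))
    obs[c]=(f,np.array(O))
for cs in(['top'],['side'],['top','side']):
    def r(v): return np.nan_to_num(np.concatenate([(np.array([proj(obs[c][0],q) for q in pts(v)])-obs[c][1]).ravel() for c in cs]))
    s=least_squares(r,p0,loss='soft_l1'); print(cs,s.x.round(4),r(s.x).round(1))
E
```

```text
top [175.  213.8] [175.3 213.1] 72
top [200.2 207.2] [200.4 207.4] 260
top [210.5 247.5] [210.6 247.6] 269
top [185.2 254.2] [185.9 254.9] 122
side [269.  193.4] [267.6 187.6] 3477
side [280.9 200.2] [287.  193.6] 526
side [258.1 212.3] [258.7 212.8] 263
side [246.3 205.1] [242.2 200.1] 2686
['top'] [0.5343 0.2458 0.2687] [ 0.1  0.8  0.1 -0.1  0.2  0.  -0.3 -0.6]
['side'] [0.5447 0.2707 0.3238] [ 0.   0.7 -7.   0.7  0.  -6.1  4.1  0. ]
['top', 'side'] [0.5345 0.2463 0.2761] [-0.3  0.8 -0.3 -0.3  0.1 -0.2 -0.4 -0.6  1.2  5.9 -6.2  6.5 -0.5 -0.5
  4.1  5.1]
```

The top-view pillar fit gives the jig at (0.534, 0.246, 0.268), and the one valid side pillar agrees within 1 px. I'll carry the board over and lower it gently.

```bash
python3 - <<'E'
from h import *
yw=.268; x=.5344-.0052*np.cos(yw); y=.2463-.0052*np.sin(yw); U=.033
movep([x,y,.09-U],down(yw,1)); sleep(.1); st()
print(move_l([x,y,.0625-U],.08)); st()
print(move_l([x,y,.0495-U],.03,until_force=6)); st()
E
```

```text
t 20.24 p [0.5298 0.2439 0.057 ] rv [-0.417  3.114 -0.   ] F [-0.3 -0.1 -0.7] M [-0.01 -0.02  0.03] gap 0.301 g 59.7
False
t 20.73 p [0.5291 0.2447 0.0291] rv [ 0.419 -3.112  0.   ] F [ 0.4 -0.3 -0.5] M [0.07 0.02 0.03] gap 0.303 g 59.6
False
t 21.32 p [0.5293 0.2449 0.0164] rv [ 0.42  -3.113  0.   ] F [ 0.  -0.1 -0.3] M [0.02 0.02 0.  ] gap 0.3 g 59.7
```

```bash
python3 - <<'E'
from h import *
s=get_state(); x,y=.5294,.2449
for z in(.0145,.013,.0115,.0105):
    r=move_l([x,y,z],.02,until_force=14); st(); 
    if r: break
E
```

```text
t 21.57 p [0.5297 0.245  0.015 ] rv [-0.42   3.113  0.   ] F [-0.3  0.2  4. ] M [-0.04  0.21 -0.  ] gap 0.299 g 60.1
t 21.82 p [0.5297 0.245  0.0134] rv [-0.42   3.113  0.   ] F [-0.6  0.2  4.6] M [-0.02  0.26 -0.02] gap 0.3 g 60.3
t 22.07 p [0.5297 0.245  0.012 ] rv [-0.42   3.113  0.   ] F [-0.7 -0.1  6.4] M [-0.11  0.38  0.  ] gap 0.299 g 60.5
t 22.32 p [0.5297 0.2451 0.0111] rv [-0.42   3.113  0.   ] F [-1.1 -0.6  7.3] M [-0.09  0.45  0.01] gap 0.3 g 60.7
```

```bash
python3 - <<'E'
from h import *
x,y=.5294,.2449
z=.0100
while z>.004:
    move_l([x,y,z],.02); sleep(.1); s=st(); F=s['contact_force'][2]
    if F>14.5: break
    z-=.0005
print('cmd',z)
out=[]
for c in('top','side'):
    f=save(c,f'p_{c}.png'); a=np.round(proj(f,[.5344,.246,.045])).astype(int); X,Y=a[0]-50,a[1]-75
    out.append(cv2.resize(f['img'][Y:Y+150,X:X+100],(400,600),interpolation=cv2.INTER_CUBIC)); print(c,X,Y)
cv2.imwrite('pics/p.png',cv2.convertScaleAbs(np.hstack(out)[:,:,::-1],alpha=1.6))
E
```

```text
t 22.67 p [0.5297 0.2451 0.0107] rv [-0.42   3.113  0.   ] F [-1.7 -0.5  8.5] M [-0.1   0.43  0.01] gap 0.298 g 60.7
t 23.02 p [0.5298 0.2451 0.0104] rv [-0.42   3.112  0.   ] F [-2.2 -0.6  8.9] M [-0.15  0.52  0.02] gap 0.3 g 60.8
t 23.37 p [0.5298 0.2451 0.01  ] rv [-0.42   3.112  0.   ] F [-1.9 -0.   9.9] M [-0.16  0.59 -0.06] gap 0.299 g 61.0
t 23.72 p [0.5298 0.2451 0.01  ] rv [-0.42   3.112  0.   ] F [-4.4 -0.2 13.7] M [-0.3   0.83 -0.02] gap 0.299 g 61.6
t 24.07 p [0.5297 0.2451 0.0099] rv [-0.42   3.112  0.   ] F [-5.  -0.4 16.9] M [-0.36  1.11  0.06] gap 0.301 g 62.1
cmd 0.007999999999999998
top 143 156
side 214 127
```

View pics/p.png

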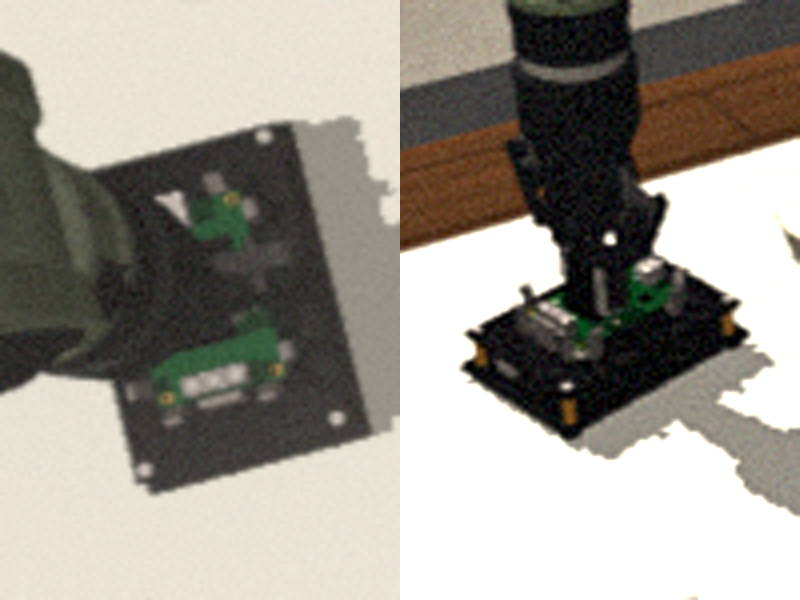

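The board is down between the guides, socket at the open end (side crop (650,268)) and terminal at the fence (top crop (215,380)). The force rises steeply at a reported z of 0.010, which matches the stops. There's a small side force of −5 N, so I'll ease it, check that it holds steady, and hand in.

```bash
python3 - <<'E'
from h import *
move_l([.5289,.2448,.0078],.02); sleep(.3); s=st()
if abs(s['contact_force'][0])>5.5: move_l([.5294,.2449,.0078],.02); sleep(.3); st()
sleep(1); s=st()
F=s['contact_force']
if 14<F[2]<24 and s['finger_gap']>.2: sign_off(); print('signed')
E
```

```text
t 24.72 p [0.5298 0.2451 0.0099] rv [-0.42   3.111  0.   ] F [-3.9 -1.8 17.7] M [-0.35  0.93 -0.03] gap 0.302 g 62.0
t 25.72 p [0.5298 0.2451 0.01  ] rv [-0.42   3.111  0.   ] F [-4.2 -1.3 17. ] M [-0.32  0.98  0.03] gap 0.301 g 62.0
the job is handed in; nothing more can be done
signed
```

The relay board is in the jig with its socket at the open end, held down on the stop pillars with about 17 N, and the job is handed in at about 26 s; the first grasp closed above the relay because the fingertips sit about 38 mm above the reported TCP, and I did not measure separately that the board is level.

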